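Line up two test pieces in the squaring stage

TASK

From the four-compartment wooden tray take the long plain bar and the stepped block and lay them end to end in the dark steel squaring stage for inspection: the bar fully home in the corner, flush against both the long and the short fence, and the stepped block upright, flush along the long fence with its tall end butted against the bar's free end. Leave the slotted bar and the short bar where they lie in the tray, and do not disturb the blower bulb, the lens cap or the tweezers.

Things in the scene. Friction and masses are not known exactly. Their poses are not given: they have to be found in the camera images.
- stage: Squaring stage, fixed, dark steel: plate 240 (x) x 130 (y) mm, 12 thick; origin under its centre. Long fence along the +y edge (inner face at y = 53 mm), short fence along the +x edge (inner face at x = 108 mm), both 12 mm thick, 24 mm high above the plate; the -x and -y edges are open. On the robot's left or right, its x axis roughly along the robot's +y.
- corner (a point): The inner corner of the stage: where the inner faces of the two fences meet on the plate's upper surface (12 mm above the table). Axes as the stage: the parts belong on its -x, -y side.
- tray: Dark wooden tray, fixed, 300 (x) x 200 (y) mm, 41 high, origin under its centre. Walls, floor and two crossing dividers (as high as the rim) are 6 mm thick: four compartments of 141 x 91 mm, centred at x = +-73.5, y = +-48.5 mm, one part in each, roughly along x; which lies where varies. The stage stands across from it, on the robot's other side.
- bar: Long plain bar, aluminium, 110 (x) x 32 (y) x 28 (z) mm, no slot or step, about 0.27 kg; origin at the centre of its underside.
- step: Stepped block, aluminium, 80 (x) x 32 (y) mm; its -x half is 16 mm high, its +x half 32 mm high, about 0.17 kg; origin at the centre of its underside, z up.
- step_face (a point): Point on the stepped block: the middle of the lower edge of its tall (+x) end face, 40 mm from the block's origin. Axes as the block.
- slotbar: Slotted bar, aluminium, 110 x 32 x 28 mm like the plain bar, with a slot 14 mm wide and 12 mm deep along its whole top; stays in the tray. Origin at the centre of its underside.
- shortbar: Short plain bar, aluminium, 66 x 32 x 28 mm; stays in the tray. Origin at the centre of its underside.
- bulb: Red blower bulb, loose, standing upright nozzle up, 52 mm diameter, 85 mm high, light and easily knocked; between the tray and the stage. Origin at the centre of its underside.
- lenscap: Black lens cap, loose disc, 60 mm diameter, 12 mm high; between the tray and the stage. Origin at the centre of its underside.
- tweezers: Steel tweezers, loose, lying flat on the table beyond the work, 120 mm long (x), 22 mm wide, 8 mm high. Origin under the centre.
- lampbox: Black lamp controller, fixed, 100 (x) x 90 (y) x 85 (z) mm, at the far side midway; a gooseneck rises from the far half of its top to 0.18 m and bends away beyond the box. Origin under the centre.
Mind the look-alikes: they are no part of the job. What is shaped like the bar but turquoise is not meant.

How it is judged:
At the end, for the whole second after the job is handed in: Bar on the plate, within 3 mm of both fences, parallel within 0.03 rad; step upright, within 3 mm of the long fence, tall end within 4 mm of the bar's proper end, within 0.04 rad; both at rest; other bars within 30 mm, bulb (tilt under 0.3 rad), cap, tweezers within 20 mm of their starts (x of bar in the frame of corner between -0.058 and -0.052 m and y of bar in the frame of corner between -0.019 and -0.013 m and z of bar in the frame of corner between -0.004 and 0.004 m and angle between the x axis of bar and the x axis of corner, either way round below 0.03 rad and x of step_face in the frame of corner between -0.114 and -0.106 m and y of step_face in the frame of corner between -0.019 and -0.013 m and z of step_face in the frame of corner between -0.004 and 0.004 m and angle between the x axis of step and the x axis of corner, either way round below 0.04 rad and linear speed of each of bar, step below 0.01 m/s and distance of each of slotbar, shortbar from where it was at the start of the episode below 0.03 m and distance of each of bulb, lenscap, tweezers from where it was at the start of the episode below 0.02 m and angle between bulb's own z axis and vertical below 0.3 rad); the robot touches nothing.
It fails at once if the slotted or the short bar is moved by more than 30 mm (distance of any of slotbar, shortbar from where it was at the start of the episode above 0.03 m).
It fails at once if the bulb, lens cap or tweezers are moved by more than 20 mm, or the bulb is tipped (distance of any of bulb, lenscap, tweezers from where it was at the start of the episode above 0.02 m or angle between bulb's own z axis and vertical above 0.3 rad).
It also fails if it takes over 72 s, if anything falls off the work surface, if the arm or the gripper's body presses on something with over 40 N, if the wrist force passes 120 N, or if a joint passes its speed limit or range.

ROBOT

A 6-joint arm with a two-finger parallel gripper is mounted at the origin on the work surface. World frame = base frame: x ahead of the robot, y to its left, z up, the work surface at z = 0. Lengths are in m, angles in rad, forces in N, time in s.
With the tool pointing down it reaches from about 0.3 to 0.775 m from the base axis. Payload 14.6 kg.
Tool frame: the origin (TCP) lies midway between the tips of the shut fingers; the grasp point (between the pads) lies 19 mm behind it (tcp_to_grasp is the distance from the TCP to the grasp point, in m); z points along the fingers, y is the line along which they close (so a half turn about z gives the same grasp; the last joint's range is limited). The gripper opens to 94 mm and grips with 3 to 60 N. Pads are 16 mm wide; open, the fingers measure 119 mm over their backs; the gripper's body (75 mm by 177 mm) begins 78 mm behind the grasp point.
Start: joints at [-1.328, 0.3, 1.521, -0, 1.321, -0.067], TCP at [0.168, -0.524, 0.205] pointing down, gripper open.
Joint ranges: [-3.03, 3.03], [-0.79, 2.21], [0.23, 2.52], [-1.04, 4.18], [0, 3.07], [-2.55, 2.55]. Speed limits (rad/s): [2.22, 2.22, 2.57, 3.14, 3.14, 3.14].

INTERFACE

Orientations are given as [roll, pitch, yaw] about the fixed x, y, z axes, in that order (R = Rz(yaw) Ry(pitch) Rx(roll)).
In Python, from station import * gives the robot as it stands.
- The arm moves only by the tool send_rows, never from a script. Its argument "motion" is a list of rows, each a list of 3 entries, a list of its own where there are three numbers: the shift along the tool's x, y, z in units of 0.03 m (1.0 is 0.03 m), then the turn, a rotation vector about the tool's x, y, z in units of 0.12 rad (1.0 is 0.12 rad), then the opening, from -1 (shut) to 1 (fully open). In form: [[[x, y, z], [rx, ry, rz], grip], ...]. A call has 1 to 12 rows; each row shifts and turns the commanded pose from where the row before left it, along the tool's axes as they then stand; what a row does not reach is not made up. A row lasts 1/10 s, in which the tool goes at most 50 mm and 8.59 degrees, less where a joint would pass 70% of its speed; a pose out of reach is approached as far as the arm can. A call with a number of a shift or a turn outside -1 to 1 is refused whole. A call with a gripper value outside its range is refused whole. The fingers move at their own pace and stop on an object; "squeeze" is the grip in N (left out, the last holds). Time passes only in rows, so rows that do not move let the fingers close. It gives the time, the measured TCP pose, the force, the opening and the grip force at its end, in the units of the state.
- get_obs(): the state, without advancing time (a new reading comes with each control period).
- camera(name): name is "scene" or "top"; returns a dict with "pixels" (400x640x3 uint8, red, green, blue), "depth" (400x640 float32, m along the optical axis (not along the pixel's ray), 0 where there is no reading), "fx", "fy", "cx", "cy" (pixels), "rvec" (rotation vector, rad) and "tvec" (3), from world to camera coordinates, as OpenCV has them. Camera axes: x right, y down, z forward; pixel columns grow to the right and rows downward; lengths in m; the calibration is good to about 2 mm. A picture is of the moment at which its call begins.
- hand_in(): hands the job in; it is judged then, once.
The state is a dict: "time_s": time; "qpos": joint angles; "joint_vel": joint speeds; "tau": joint torques, N m; "ee_pos": TCP position; "eef_rot": TCP orientation; "force": force on the tool from outside, world axes, zero at the start; "moment": the same for the moment, N m; "grip_width": finger opening in m; "grip_force": force on a finger pad.
Only numpy, scipy, OpenCV 4.12 (cv2) and the standard library are available. Lean on these libraries where they do the work, as an engineer would, in place of code of your own. Each camera call takes 0.05 s, during which the arm holds its last target. There are 200 camera calls.

## Working session

There is one attempt and no reset: what is moved stays moved. The work goes in short steps, Python scripts to look and compute and a tool call to move; the robot and the scene stay as the last step left them, time stands still between calls to the robot, and variables do not carry over. Pictures are saved under pics/ and viewed, at most 10 in all, crops included, and the job is handed in when it is done.

Besides the shell and the picture viewer there is one more tool, called after "Request:" as a command line: name --argument value ..., lists and objects as JSON in quotes. send_rows: Moves the arm, as the interface text tells. Its arguments: {"type":"object","properties":{"motion":{"type":"array"},"squeeze":{"type":"number"}},"required":["motion"]}

```bash
mkdir -p pics; cat > h.py <<'E'
from station import *
import numpy as np, cv2
def cast(c,uv,z):
    R=cv2.Rodrigues(np.array(c["rvec"],float))[0]; t=np.array(c["tvec"],float).ravel()
    uv=np.atleast_2d(np.array(uv,float)); d=np.c_[(uv[:,0]-c["cx"])/c["fx"],(uv[:,1]-c["cy"])/c["fy"],np.ones(len(uv))]@R
    o=-R.T@t
    return o+d*((z-o[2])/d[:,2])[:,None]
def cloud(c):
    R=cv2.Rodrigues(np.array(c["rvec"],float))[0]; t=np.array(c["tvec"],float).ravel()
    v,u=np.mgrid[0:400,0:640]; d=c["depth"]
    P=np.stack([(u-c["cx"])/c["fx"]*d,(v-c["cy"])/c["fy"]*d,d],-1)
    return (P-t)@R
def save(c,n): cv2.imwrite("pics/"+n,cv2.cvtColor(c["pixels"],cv2.COLOR_RGB2BGR))
E
python3 - <<'E'
from h import *
for n in("top","scene"):
    c=camera(n); save(c,n+"0.png"); R=cv2.Rodrigues(np.array(c["rvec"],float))[0]; print(n,-R.T@np.array(c["tvec"]).ravel(),c["fx"])
o=get_obs(); print(o)
E
```

```text
top [ 4.73672279e-01 -8.49896352e-04  1.10907125e+00] 416.06687989298695
scene [0.85046158 0.5739509  0.953749  ] 370.5681535071591
{'time_s': 0.1, 'qpos': array([-1.32757661e+00,  3.00377664e-01,  1.52148845e+00, -2.51830967e-06,
        1.32070220e+00, -6.65947418e-02]), 'joint_vel': array([-7.03617390e-04, -1.35639280e-03, -1.02139058e-03, -2.85322225e-04,
       -4.31608181e-05, -1.56746106e-03]), 'tau': array([ 1.30338802e-03, -5.32643437e+01, -3.53279579e+01,  7.09658233e-02,
        2.35140586e-02, -7.65492655e-05]), 'ee_pos': array([ 0.16763049, -0.52359755,  0.20497677]), 'eef_rot': array([-3.14061899e+00, -6.24919635e-05,  3.09815056e-01]), 'force': array([ 0.05916121,  0.38015978, -0.14857541]), 'moment': array([ 0.00583703, -0.00873663,  0.03863055]), 'grip_force': 0.0, 'grip_width': 0.09360411931961231}
```

View pics/top0.png

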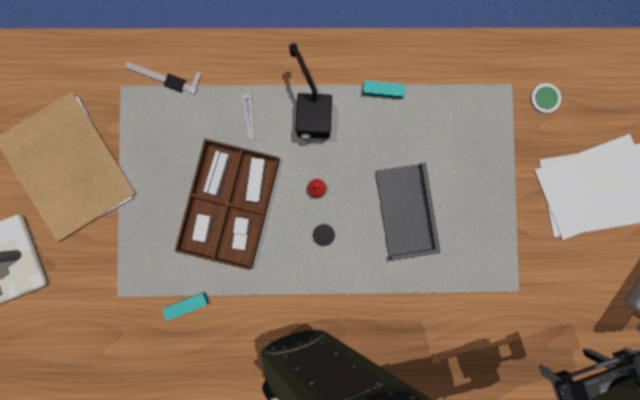

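View pics/scene0.png

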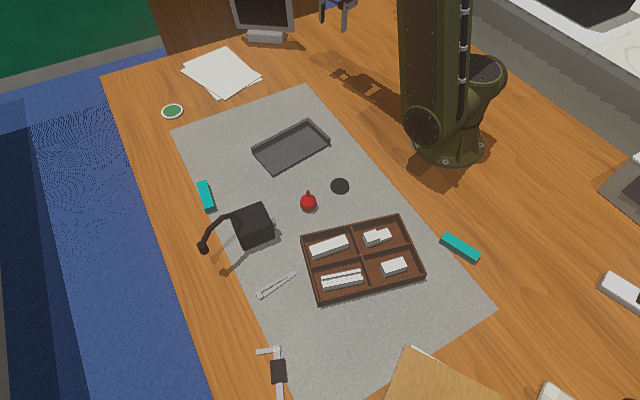

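The tray is on the robot's left, with the slotbar at (216,172), the bar at (255,180), the shortbar at (201,228) and the step at (240,233). The stage is on the right at (408,211), with its long fence on the right side and its short fence probably at the bottom. Next I'll measure.

```bash
python3 - <<'E'
from h import *
c=camera("top"); img=c["pixels"]; P=cloud(c); hsv=cv2.cvtColor(img,cv2.COLOR_RGB2HSV)
a=cv2.resize(cv2.cvtColor(img[130:275,170:290],cv2.COLOR_RGB2BGR),None,fx=4,fy=4,interpolation=cv2.INTER_CUBIC)[:580]
b=cv2.resize(cv2.cvtColor(img[150:270,365:450],cv2.COLOR_RGB2BGR),None,fx=3.6,fy=4.8,interpolation=cv2.INTER_CUBIC)
b=cv2.copyMakeBorder(b,0,580-b.shape[0],0,0,cv2.BORDER_CONSTANT); cv2.imwrite("pics/crop.png",np.hstack([a,b]))
m=((hsv[...,1]<60)&(hsv[...,2]>150)).astype(np.uint8); m[:, :180]=0; m[:,275:]=0; m[:145]=0; m[265:]=0
n,l,s,ce=cv2.connectedComponentsWithStats(m)
for i in range(1,n):
    if s[i,4]<40: continue
    pts=np.argwhere(l==i)[:,::-1]; z=P[l==i][:,2]
    zt=np.percentile(z,80)
    r=cv2.minAreaRect(np.float32(cast(c,pts,zt)[:,:2]*1000))
    print(s[i],zt.round(4),np.percentile(z,[5,20,50]).round(3),[np.round(x,1) for x in r])
m=((P[...,2]>0.006)).astype(np.uint8); m[:,:370]=0;m[:,450:]=0;m[:150]=0;m[270:]=0
print("stage z", P[160:262:6,374:444:5,2].__mul__(1000).round().astype(int),sep="\n")
# bulb, cap, tray
for nm,sl in(("bulb",(slice(175,202),slice(303,332))),("cap",(slice(222,248),slice(308,338)))):
    q=P[sl].reshape(-1,3); q=q[q[:,2]>0.006]; print(nm,(q[:,:2].min(0)+q[:,:2].max(0))/2,q[:,2].max())
E
```

```text
[180 145  21  74 761] 0.0014 [-0.004 -0.002 -0.   ] [array([580.4, 339.3]), array([194.6,  53.1]), np.float64(0.4)]
[240 145  35  10 184] 0.0012 [-0.004 -0.002 -0.001] [array([663.9, 161.7]), array([90.9, 24.3]), np.float64(89.6)]
[204 151  24  43 530] 0.0335 [0.018 0.021 0.03 ] [array([600.1, 264.5]), array([ 32.9, 109.8]), np.float64(72.8)]
[246 158  18  43 539] 0.0343 [0.029 0.031 0.033] [array([580.6, 163.4]), array([ 32.9, 109.8]), np.float64(81.9)]
[258 198  17  67 601] 0.001 [-0.004 -0.002 -0.001] [array([446.4, 138.3]), array([ 42.2, 174.5]), np.float64(89.8)]
[193 214  17  28 329] 0.0344 [0.029 0.031 0.033] [array([457.8, 301.4]), array([32.7, 66. ]), np.float64(78.1)]
[232 218  16  32 391] 0.0371 [0.017 0.02  0.025] [array([442., 201.]), array([33.7, 79.2]), np.float64(84.6)]
[180 255  38  10 212] 0.0009 [-0.004 -0.002 -0.001] [array([373.2, 316. ]), array([97.4, 23.5]), np.float64(89.3)]
stage z
[[-2  3 -1 -4 -1  0 -2  0  2  1  2  1  1  0]
 [-1  2 -1 -1  3 -1 12 11 11 10 31 -1  0 -1]
 [ 1 13 12 10  9 12  9  9 12 12 34 -2 -5 -1]
 [ 2 12 10 12 14  8 12 10 11 11 38 -4  2  0]
 [ 1 14 11 12 12 10 13 12 10 10 26 34  3 -2]
 [ 2 13 13 11 14  7 12 10  8 11 18 38 -1  0]
 [-2  3 13  9 10 10  9 13 13 15 12 34 -2 -3]
 [-2  1  8  9 11  7 13 13 12  8 10 37  1  0]
 [-5 -1  9  9 10 11 12 11  5 12 12 36  3  0]
 [-1 -4 10 12 11  6 14  8 11 12  8 22 33  0]
 [-1  1 11  9  9 12  9 11 10  9 17 18 35 -4]
 [-3  0  5 11 10  7 10 12 11 13 12  8 35  1]
 [-2 -3  2  9 11  9 10  7 14  5 10 11 35  4]
 [ 0  0 -4 10 11 11 10 12 11 10 14 11 34  1]
 [-2 -2 -1 11 12 10 11 11  9 12 12 12 28 35]
 [ 1  0 -2 13 12 12 11 12 10 11 26 30 37 35]
 [-1 -1  1 11 33 31 35 37 36 -2 -1  3  2 -2]]
bulb [0.52818538 0.00339437] 1.109071250817796
cap [ 0.440759   -0.01382552] 1.109071250817796
```

View pics/crop.png

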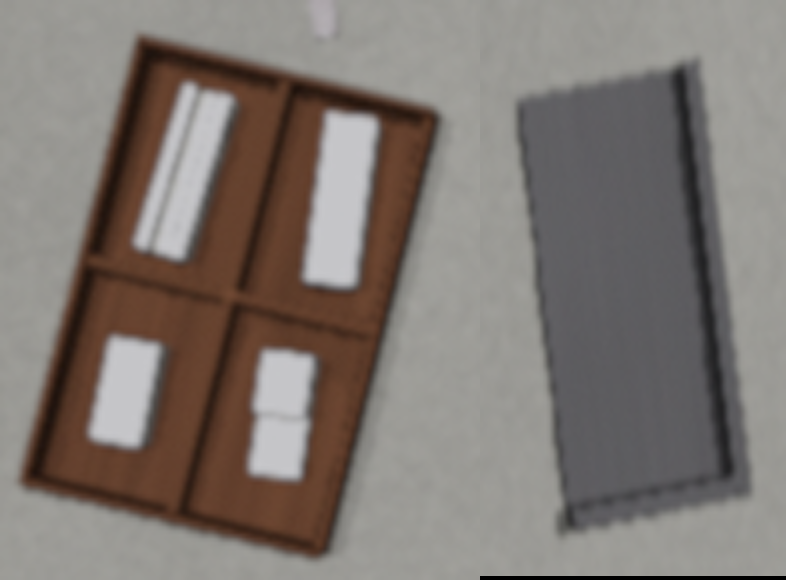

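The crop shows the stage's long fence on the right (−y) and its short fence at the bottom (−x). The step's upper half looks like the tall one. I'll refine the fence lines, the step's height profile and the compartment clearances.

```bash
python3 - <<'E'
from h import *
cs=[camera("top") for _ in range(4)]
c=cs[0]; Ps=np.mean([cloud(x) for x in cs],0); P=Ps
z=P[...,2]; img=c["pixels"]
yy,xx=np.mgrid[0:400,0:640]
st=(xx>370)&(xx<450)&(yy>155)&(yy<268)&(z>0.027)&(z<.05)
pts=np.argwhere(st)[:,::-1]; W=cast(c,pts,0.036)[:,:2]
r=cv2.minAreaRect(np.float32(W*1000)); print("fence rect",r)
# split: stage frame approx yaw 188.9
th=np.deg2rad(188.9)
for it in range(4):
    ex=np.array([np.cos(th),np.sin(th)]); ey=np.array([-ex[1],ex[0]])
    S=np.c_[W@ex,W@ey]; x1,y1=np.percentile(S[:,0],99.5),np.percentile(S[:,1],99)
    L=W[(S[:,1]>y1-.014)&(S[:,0]<x1-.016)]; s=W[(S[:,0]>x1-.014)&(S[:,1]<y1-.016)]
    f=cv2.fitLine(np.float32(L),cv2.DIST_HUBER,0,.001,.001).ravel(); g=cv2.fitLine(np.float32(s),cv2.DIST_HUBER,0,.001,.001).ravel()
    d=f[:2]*np.sign(f[:2]@ex); th=np.arctan2(d[1],d[0])
print("long yaw",np.rad2deg(th)%360,"short",np.rad2deg(np.arctan2(g[1],g[0])),len(L),len(s))
ex=np.array([np.cos(th),np.sin(th)]); ey=np.array([-ex[1],ex[0]])
cx=np.median(s@ex)-.006; cy=np.median(L@ey)-.006
print("widths",np.percentile(s@ex,[2,98]),np.percentile(L@ey,[2,98]))
print("corner",cx*ex+cy*ey)
# cross-check plate open edges by dark colour at z=.012
hsv=cv2.cvtColor(img,cv2.COLOR_RGB2HSV)
dm=((hsv[...,2]<125)&(xx>365)&(xx<450)&(yy>155)&(yy<268)).astype(np.uint8)
Q=cast(c,np.argwhere(dm)[:,::-1],0.012)[:,:2]; print("plate edges -x,-y rel corner",np.percentile(Q@ex,1)-cx,np.percentile(Q@ey,1)-cy,"(expect -.228,-.118)")
# parts
for nm,ctr,yaw,l in(("bar",(.5806,.1634),-8.1,.11),("step",(.442,.201),-5.4,.08)):
    a=np.deg2rad(yaw); e=np.array([np.cos(a),np.sin(a)]); n=np.array([-e[1],e[0]])
    d=P[...,:2]-ctr; u=d@e; v=d@n
    print(nm,[(k,round(1000*np.median(z[(abs(u-k/1000)<.005)&(abs(v)<.01)]),1)) for k in range(-50,51,10)])
# tray walls: brown mask rect at z=.041
tm=(((hsv[...,0]<20)&(hsv[...,1]>100)&(hsv[...,2]<140))&(xx>165)&(xx<290)&(yy>130)&(yy<275)).astype(np.uint8)
T=cast(c,np.argwhere(tm)[:,::-1],0.041)[:,:2]; print("tray",cv2.minAreaRect(np.float32(T*1000)))
for lo,n in(((175,303),"bulb"),):
    bm=((hsv[...,0]<8)|(hsv[...,0]>172))&(hsv[...,1]>150)&(xx>295)&(xx<340)&(yy>170)&(yy<210); print(n,cast(c,np.argwhere(bm)[:,::-1].mean(0),.03))
km=(hsv[...,2]<60)&(xx>305)&(xx<340)&(yy>220)&(yy<250); print("cap",cast(c,np.argwhere(km)[:,::-1].mean(0),.012))
E
```

```text
fence rect ((496.1468200683594, -234.3946533203125), (238.7266387939453, 129.5943145751953), 7.978881359100342)
long yaw 187.9613282136455 short -82.02646 448 214
widths [-0.35178634 -0.33971926] [0.35217168 0.36534315]
corner [ 0.39723099 -0.3006304 ]
plate edges -x,-y rel corner -0.22348295289360298 -0.11991847647978515 (expect -.228,-.118)
bar [(-50, np.float64(32.9)), (-40, np.float64(32.9)), (-30, np.float64(32.9)), (-20, np.float64(32.7)), (-10, np.float64(32.9)), (0, np.float64(33.0)), (10, np.float64(33.3)), (20, np.float64(33.1)), (30, np.float64(32.7)), (40, np.float64(33.0)), (50, np.float64(32.7))]
step [(-50, np.float64(4.7)), (-40, np.float64(19.9)), (-30, np.float64(21.1)), (-20, np.float64(20.8)), (-10, np.float64(20.9)), (0, np.float64(22.3)), (10, np.float64(36.6)), (20, np.float64(37.1)), (30, np.float64(36.9)), (40, np.float64(11.1)), (50, np.float64(4.9))]
tray ((518.0829467773438, 232.10064697265625), (196.89674377441406, 292.3870849609375), 75.4158706665039)
bulb [[0.55723459 0.00375339 0.03      ]]
cap [[ 0.43459111 -0.0126465   0.012     ]]
```

Request:
send_rows --motion '[[[0, 0, 0], [0, 0, 0.94], 0.06], [[0, 0, 0], [0, 0, 0.94], 0.06], [[0, 0, 0], [0, 0, 0.94], 0.06], [[0, 0, 0], [0, 0, 0.94], 0.06], [[0.42, -0.984, 0], [0, 0, 0], 0.06], [[0.42, -0.984, 0], [0, 0, 0], 0.06], [[0.42, -0.984, 0], [0, 0, 0], 0.06], [[0.42, -0.984, 0], [0, 0, 0], 0.06], [[0.42, -0.984, 0], [0, 0, 0], 0.06], [[0.42, -0.984, 0], [0, 0, 0], 0.06], [[0.42, -0.984, 0], [0, 0, 0], 0.06], [[0.42, -0.984, 0], [0, 0, 0], 0.06]]'

```text
time_s: 1.55
ee_pos: [0.3012, -0.303, 0.2055]
eef_rot: [3.141, -0.0, -0.142]
force: [0.5, -0.4, -0.3]
grip_width: 0.0502
grip_force: 0.0
```

Request:
send_rows --motion '[[[0.42, -0.984, 0], [0, 0, 0], 0.06], [[0.42, -0.984, 0], [0, 0, 0], 0.06], [[0.42, -0.984, 0], [0, 0, 0], 0.06], [[0.42, -0.984, 0], [0, 0, 0], 0.06], [[0.42, -0.984, 0], [0, 0, 0], 0.06], [[0.42, -0.984, 0], [0, 0, 0], 0.06], [[0.42, -0.984, 0], [0, 0, 0], 0.06], [[0.42, -0.984, 0], [0, 0, 0], 0.06], [[0.42, -0.984, 0], [0, 0, 0], 0.06], [[0.42, -0.984, 0], [0, 0, 0], 0.06], [[0.42, -0.984, 0], [0, 0, 0], 0.06], [[0.42, -0.984, 0], [0, 0, 0], 0.06]]'

```text
time_s: 2.75
ee_pos: [0.5009, 0.0265, 0.2055]
eef_rot: [3.142, -0.0, -0.141]
force: [0.5, -0.3, -0.6]
grip_width: 0.0498
grip_force: 0.0
```

Request:
send_rows --motion '[[[0.42, -0.984, 0], [0, 0, 0], 0.06], [[0.42, -0.984, 0], [0, 0, 0], 0.06], [[0.42, -0.984, 0], [0, 0, 0], 0.06], [[0.42, -0.984, 0], [0, 0, 0], 0.06], [[0.42, -0.984, 0], [0, 0, 0], 0.06], [[0, 0, 0], [0, 0, 0], 0.06], [[0, 0, 0], [0, 0, 0], 0.06]]'

```text
time_s: 3.45
ee_pos: [0.5833, 0.1626, 0.2049]
eef_rot: [3.141, 0.001, -0.141]
force: [-0.7, -0.1, -0.1]
grip_width: 0.0497
grip_force: 0.0
```

Request:
send_rows --motion '[[[-0.09, -0.01, 1], [0, 0, 0], 0.06], [[0, 0, 1], [0, 0, 0], 0.06], [[0, 0, 1], [0, 0, 0], 0.06], [[0, 0, 1], [0, 0, 0], 0.06], [[0, 0, 1], [0, 0, 0], 0.06], [[0, 0, 0.8], [0, 0, 0], 0.06], [[0, 0, 0.5], [0, 0, 0], 0.06], [[0, 0, 0.2], [0, 0, 0], 0.06], [[0, 0, 0], [0, 0, 0], 0.06], [[0, 0, 0], [0, 0, 0], -0.5], [[0, 0, 0], [0, 0, 0], -0.5], [[0, 0, 0], [0, 0, 0], -0.5]]' --squeeze 25

```text
time_s: 4.65
ee_pos: [0.5814, 0.1633, 0.0115]
eef_rot: [-3.141, -0.002, -0.141]
force: [-0.2, 0.6, 3.9]
grip_width: 0.0319
grip_force: 25.0
```

Request:
send_rows --motion '[[[0, 0, 0], [0, 0, 0], -0.5], [[0, 0, 0], [0, 0, 0], -0.5]]'

```text
time_s: 4.85
ee_pos: [0.5815, 0.1633, 0.0115]
eef_rot: [-3.141, -0.002, -0.141]
force: [-1.5, -0.2, 6.3]
grip_width: 0.0317
grip_force: 25.0
```

Request:
send_rows --motion '[[[0, 0, -0.5], [0, 0, 0], -0.5], [[0, 0, -1], [0, 0, 0], -0.5], [[0, 0, -1], [0, 0, 0], -0.5], [[0, 0, -1], [0, 0, 0], -0.5], [[0, 0, -1], [0, 0, 0], -0.5], [[0, 0, -1], [0, 0, 0], -0.5], [[0, 0, -0.5], [0, 0, 0], -0.5], [[-0.1, 0.5, 0], [0, 0, 0], -0.5], [[-0.155, 0.966, 0], [0, 0, 0], -0.5], [[-0.155, 0.966, 0], [0, 0, 0], -0.5], [[-0.155, 0.966, 0], [0, 0, 0], -0.5], [[-0.155, 0.966, 0], [0, 0, 0], -0.5]]'

```text
time_s: 6.05
ee_pos: [0.5396, 0.0347, 0.1896]
eef_rot: [3.141, 0.002, -0.142]
force: [-0.1, 0.4, -2.1]
grip_width: 0.032
grip_force: 25.0
```

Request:
send_rows --motion '[[[-0.155, 0.966, 0], [0, 0, 0], -0.5], [[-0.155, 0.966, 0], [0, 0, 0], -0.5], [[-0.155, 0.966, 0], [0, 0, 0], -0.5], [[-0.155, 0.966, 0], [0, 0, 0], -0.5], [[-0.155, 0.966, 0], [0, 0, 0], -0.5], [[-0.155, 0.966, 0], [0, 0, 0], -0.5], [[-0.155, 0.966, 0], [0, 0, 0], -0.5], [[-0.155, 0.966, 0], [0, 0, 0], -0.5], [[-0.155, 0.966, 0], [0, 0, 0], -0.5], [[-0.155, 0.966, 0], [0, 0, 0], -0.5], [[-0.1, 0.466, 0], [0, 0, 0], -0.5], [[0, 0, 0], [0, 0, -0.778], -0.5]]'

```text
time_s: 7.25
ee_pos: [0.4478, -0.2586, 0.1898]
eef_rot: [-3.141, 0.001, -0.05]
force: [-0.1, 0.1, -2.3]
grip_width: 0.0319
grip_force: 25.0
```

Request:
send_rows --motion '[[[0, 0, 0.5], [0, 0, -0.778], -0.5], [[0, 0, 1], [0, 0, -0.778], -0.5], [[0, 0, 1], [0, 0, 0], -0.5], [[0, 0, 1], [0, 0, 0], -0.5], [[0, 0, 0.5], [0, 0, 0], -0.5], [[0, 0, 0], [0, 0, 0], -0.5], [[0, 0, 0], [0, 0, 0], -0.5]]'

```text
time_s: 7.95
ee_pos: [0.4491, -0.2571, 0.0708]
eef_rot: [-3.141, 0.0, 0.139]
force: [0.4, 0.8, -2.1]
grip_width: 0.0316
grip_force: 25.0
```

Request:
send_rows --motion '[[[0.08, 0, 0.8], [0, 0, 0], -0.5], [[0, 0, 0.6], [0, 0, 0], -0.5], [[0, 0, 0.3], [0, 0, 0], -0.5], [[0, 0, 0.07], [0, 0, 0], -0.5], [[0, 0, 0.05], [0, 0, 0], -0.5], [[0, 0, 0], [0, 0, 0], -0.5]]'

```text
time_s: 8.55
ee_pos: [0.452, -0.2572, 0.0175]
eef_rot: [3.141, -0.001, 0.139]
force: [-3.6, 1.7, 4.4]
grip_width: 0.0318
grip_force: 25.0
```

Request:
send_rows --motion '[[[-0.05, 0, 0], [0, 0, 0], -0.5], [[-0.05, 0, 0], [0, 0, 0], -0.5], [[-0.05, 0, 0], [0, 0, 0], -0.5], [[0, 0, 0], [0, 0, 0], -0.5]]'

```text
time_s: 8.95
ee_pos: [0.4486, -0.2583, 0.0175]
eef_rot: [3.139, -0.004, 0.139]
force: [4.1, -0.3, 7.1]
grip_width: 0.0321
grip_force: 25.0
```

```bash
python3 - <<'E'
from h import *
c=camera("scene"); 
i=cv2.resize(cv2.cvtColor(c["pixels"][105:190,240:345],cv2.COLOR_RGB2BGR),None,fx=6,fy=6,interpolation=cv2.INTER_CUBIC); cv2.imwrite("pics/s1.png",i)
E
```

```text
(no output)
```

View pics/s1.png

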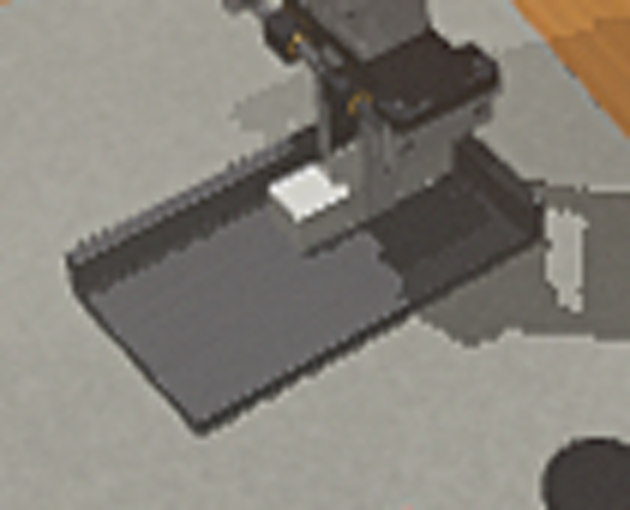

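The bar lies on the plate in the corner area, roughly parallel, with a finger between it and the long fence. I'll keep pushing toward the short fence.

Request:
send_rows --motion '[[[-0.06, 0, 0], [0, 0, 0], -0.5], [[-0.06, 0, 0], [0, 0, 0], -0.5], [[0, 0, 0], [0, 0, 0], -0.5]]'

```text
time_s: 9.3
ee_pos: [0.4472, -0.2586, 0.0179]
eef_rot: [3.138, -0.008, 0.138]
force: [21.6, 6.7, -0.7]
grip_width: 0.0317
grip_force: 25.0
```

Request:
send_rows --motion '[[[0.04, 0, 0], [0, 0, 0], -0.5], [[0, 0, 0], [0, 0, 0], -0.1], [[0, 0, 0], [0, 0, 0], -0.1], [[0, 0, 0], [0, 0, 0], -0.1], [[0, 0, -0.4], [0, 0, 0], -0.1], [[0, 0, -1], [0, 0, 0], -0.1], [[0, 0, -1], [0, 0, 0], -0.1], [[0, -0.4, -0.5], [0, 0, -0.935], 0.28]]'

```text
time_s: 10.1
ee_pos: [0.4438, -0.2471, 0.1061]
eef_rot: [3.139, -0.002, 0.25]
force: [0.8, 0.2, -1.0]
grip_width: 0.0472
grip_force: 0.0
```

Request:
send_rows --motion '[[[0.4, 0, 0], [0, 0, -0.935], 0.28], [[0, 0, 0], [0, 0, -0.935], 0.28], [[0, 0, 0], [0, 0, -0.935], 0.28], [[0, 0, 0], [0, 0, -0.935], 0.28], [[0, 0, 0], [0, 0, -0.935], 0.28], [[0, 0, 0], [0, 0, -0.935], 0.28], [[0, 0, 0], [0, 0, -0.935], 0.28], [[0, 0, 0], [0, 0, -0.935], 0.28], [[0, 0, 0], [0, 0, -0.935], 0.28], [[0, 0, 0], [0, 0, -0.935], 0.28], [[0, 0, 0], [0, 0, -0.935], 0.28], [[0, 0, 0], [0, 0, -0.935], 0.28]]'

```text
time_s: 11.3
ee_pos: [0.4547, -0.2431, 0.1037]
eef_rot: [3.141, 0.0, 1.602]
force: [0.1, 0.6, -0.3]
grip_width: 0.0603
grip_force: 0.0
```

Request:
send_rows --motion '[[[0, 0, 0], [0, 0, -0.935], 0.28], [[0, 0, 0], [0, 0, 0], 0.28], [[0, 0, 0], [0, 0, 0], 0.28]]'

```text
time_s: 11.6
ee_pos: [0.4548, -0.2431, 0.1034]
eef_rot: [3.141, 0.0, 1.706]
force: [-0.9, -0.0, -1.0]
grip_width: 0.0602
grip_force: 0.0
```

Request:
send_rows --motion '[[[0.85, -0.35, 0], [0, 0, -0.03], 0.28], [[0, 0, 0.8], [0, 0, 0], 0.28], [[0, 0, 1], [0, 0, 0], 0.28], [[0, 0, 0.6], [0, 0, 0], 0.28], [[0, 0, 0.3], [0, 0, 0], 0.28], [[0, 0, 0], [0, 0, 0], 0.28]]'

```text
time_s: 12.2
ee_pos: [0.4405, -0.219, 0.0213]
eef_rot: [-3.14, -0.001, 1.711]
force: [0.8, 0.4, 0.9]
grip_width: 0.0602
grip_force: 0.0
```

```bash
python3 - <<'E'
from h import *
out=[]
for n,(a,b,d,e) in(("top",(150,270,360,460)),("scene",(105,190,240,345))):
    c=camera(n); out.append(cv2.resize(cv2.cvtColor(c["pixels"][a:b,d:e],cv2.COLOR_RGB2BGR),(390,440),interpolation=cv2.INTER_CUBIC))
cv2.imwrite("pics/s2.png",np.hstack(out))
E
```

```text
(no output)
```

View pics/s2.png

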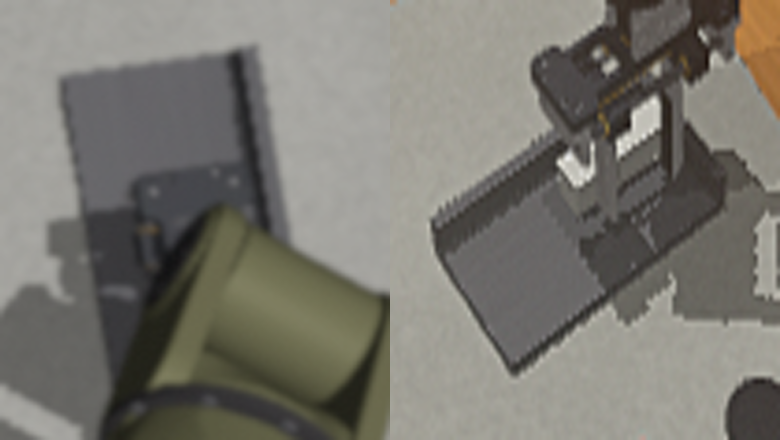

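The scene view shows both fingers standing in front of the bar's long face. Now I'll push it to the long fence.

Request:
send_rows --motion '[[[-0.2, 0, 0], [0, 0, 0], 0.28], [[-0.2, 0, 0], [0, 0, 0], 0.28], [[-0.2, 0, 0], [0, 0, 0], 0.28], [[-0.15, 0, 0], [0, 0, 0], 0.28], [[-0.1, 0, 0], [0, 0, 0], 0.28], [[-0.1, 0, 0], [0, 0, 0], 0.28], [[0, 0, 0], [0, 0, 0], 0.28]]'

```text
time_s: 13.0
ee_pos: [0.4449, -0.2478, 0.0218]
eef_rot: [-3.142, 0.0, 1.713]
force: [0.3, -0.1, -0.1]
grip_width: 0.0603
grip_force: 0.0
```

Request:
send_rows --motion '[[[-0.1, 0, 0], [0, 0, 0], 0.28], [[-0.1, 0, 0], [0, 0, 0], 0.28], [[0, 0, 0], [0, 0, 0], 0.28]]'

```text
time_s: 13.3
ee_pos: [0.4455, -0.252, 0.0217]
eef_rot: [-3.141, -0.003, 1.713]
force: [-1.3, 14.4, 8.3]
grip_width: 0.0598
grip_force: 7.3
```

Request:
send_rows --motion '[[[-0.08, 0, 0], [0, 0, 0], 0.28], [[-0.05, 0, 0], [0, 0, 0], 0.28], [[0, 0, 0], [0, 0, 0], 0.28]]'

```text
time_s: 13.6
ee_pos: [0.4454, -0.2522, 0.0217]
eef_rot: [-3.139, -0.01, 1.713]
force: [-6.1, 44.2, 23.3]
grip_width: 0.0602
grip_force: 22.6
```

Request:
send_rows --motion '[[[0.4, 0, 0], [0, 0, 0], 0.28], [[0.3, 0, -0.5], [0, 0, 0], 0.28], [[0, 0, -1], [0, 0, 0], 0.28], [[0, 0, -1], [0, 0, -1], 0.06], [[0, 0, -1], [0, 0, -1], 0.06], [[0, 0, -1], [0, 0, -1], 0.06], [[0, 0, -1], [0, 0, -1], 0.06], [[0, 0, -0.5], [0, 0, -1], 0.06], [[0, 0, 0], [0, 0, -1], 0.06], [[0, 0, 0], [0, 0, -1], 0.06], [[0, 0, 0], [0, 0, -1], 0.06], [[0, 0, 0], [0, 0, -1], 0.06]]'

```text
time_s: 14.8
ee_pos: [0.4433, -0.2367, 0.2018]
eef_rot: [-3.141, 0.0, 2.798]
force: [0.3, -0.4, 0.3]
grip_width: 0.0495
grip_force: 0.0
```

Request:
send_rows --motion '[[[0, 0, 0], [0, 0, -1], 0.06], [[0, 0, 0], [0, 0, -1], 0.06], [[0, 0.9, 0], [0, 0, 0], 0.06], [[0, 1, 0], [0, 0, 0], 0.06], [[0, 1, 0], [0, 0, 0], 0.06], [[0, 1, 0], [0, 0, 0], 0.06], [[0, 1, 0], [0, 0, 0], 0.06], [[0, 1, 0], [0, 0, 0], 0.06], [[0, 1, 0], [0, 0, 0], 0.06], [[0, 1, 0], [0, 0, 0], 0.06], [[0, 0, 0], [0, 0, 0], 0.06]]'

```text
time_s: 15.9
ee_pos: [0.4692, 0.0014, 0.2019]
eef_rot: [-3.142, 0.0, 3.036]
force: [-0.6, -0.6, 0.5]
grip_width: 0.0498
grip_force: 0.0
```

```bash
cat > meas.py <<'E'
from h import *
cs=[camera("top") for _ in range(3)]; c=cs[0]; P=np.mean([cloud(x) for x in cs],0); z=P[...,2]; img=c["pixels"]
hsv=cv2.cvtColor(img,cv2.COLOR_RGB2HSV); white=(hsv[...,1]<60)&(hsv[...,2]>150)
yy,xx=np.mgrid[0:400,0:640]
ex=np.array([-.9903,-.1388]); ey=np.array([.1388,-.9903]); C=np.array([.3970,-.3012])
def rect(m,zt):
    return cv2.minAreaRect(np.float32(cast(c,np.argwhere(m)[:,::-1],zt)[:,:2]*1000))
t=white&(xx>225)&(xx<255)&(yy>212)&(yy<255)&(z>.030)
if t.sum()>50: print("step tall",rect(t,.038))
s=white&(xx>370)&(xx<445)&(yy>150)&(yy<268)&(z>.022)
if s.sum()>50:
    r=rect(s,.040); p=np.array(r[0])/1000-C; print("stage part",r,"in corner",p@ex,p@ey,s.sum())
save(c,"meas_last.png")
E
python3 meas.py
```

```text
step tall ((444.081787109375, 201.37879943847656), (31.805757522583008, 75.58828735351562), 81.82759094238281)
stage part ((503.1925354003906, -229.67181396484375), (188.44248962402344, 293.7639465332031), 87.9527359008789) in corner -0.11509058002868654 -0.05609483871704102 616
```

```bash
sed -i 's/z=P\[...,2\];/z=np.median([cloud(x)[...,2] for x in cs],0);/; s/(z>.030)/(z>.030)\&(z<.06)/; s/(z>.022)/(z>.024)\&(z<.06)/' meas.py; python3 meas.py; python3 - <<'E'
import cv2
i=cv2.imread("pics/meas_last.png"); cv2.imwrite("pics/s3.png",cv2.resize(i[140:280,170:460],None,fx=2.7,fy=2.7,interpolation=cv2.INTER_CUBIC))
E
```

```text
step tall ((462.0433349609375, 198.79933166503906), (31.805757522583008, 39.296627044677734), 81.82759094238281)
stage part ((448.35479736328125, -277.58221435546875), (111.25682067871094, 33.6406364440918), 8.192522048950195) in corner -0.054134804476318354 -0.016260647249755872 565
```

View pics/s3.png

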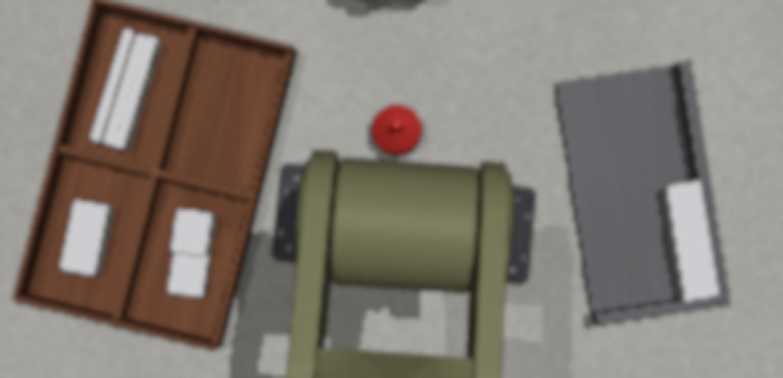

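The bar is home: its centre is at (−54.1, −16.3) mm in the corner frame, at 8.2° against the fence's 8.0°. The other parts haven't moved. Next is the step.

Request:
send_rows --motion '[[[0, 0, 0], [0, 0, 0.31], 0.06], [[0.187, 0.926, 0], [0, 0, 0], 0.06], [[0.187, 0.926, 0], [0, 0, 0], 0.06], [[0.187, 0.926, 0], [0, 0, 0], 0.06], [[0.187, 0.926, 0], [0, 0, 0], 0.06], [[0.187, 0.926, 0], [0, 0, 0], 0.06], [[0.187, 0.926, 0], [0, 0, 0], 0.06], [[0.187, 0.926, 0], [0, 0, 0], 0.06], [[0, 0, 0], [0, 0, 0], 0.06], [[0, 0, 0], [0, 0, 0], 0.06]]'

```text
time_s: 17.2
ee_pos: [0.4584, 0.1969, 0.2017]
eef_rot: [-3.141, -0.0, 2.996]
force: [0.1, 0.1, -0.6]
grip_width: 0.0502
grip_force: 0.0
```

Request:
send_rows --motion '[[[0, 0.08, 1], [0, 0, 0], 0.06], [[0, 0, 1], [0, 0, 0], 0.06], [[0, 0, 1], [0, 0, 0], 0.06], [[0, 0, 1], [0, 0, 0], 0.06], [[0, 0, 1], [0, 0, 0], 0.06], [[0, 0, 0.7], [0, 0, 0], 0.06], [[0, 0, 0.5], [0, 0, 0], 0.06], [[0, 0, 0.2], [0, 0, 0], 0.06], [[0, 0, 0], [0, 0, 0], 0.06], [[0, 0, 0], [0, 0, 0], -0.5], [[0, 0, 0], [0, 0, 0], -0.5], [[0, 0, 0], [0, 0, 0], -0.5]]'

```text
time_s: 18.4
ee_pos: [0.4592, 0.1998, 0.0107]
eef_rot: [3.141, 0.001, 2.996]
force: [-0.2, -0.6, 4.5]
grip_width: 0.0318
grip_force: 24.9
```

Request:
send_rows --motion '[[[0, 0, 0], [0, 0, 0], -0.5], [[0, 0, -0.5], [0, 0, 0], -0.5], [[0, 0, -1], [0, 0, 0], -0.5], [[0, 0, -1], [0, 0, 0], -0.5], [[0, 0, -1], [0, 0, 0], -0.5], [[0, 0, -1], [0, 0, 0], -0.5], [[0, 0, -1], [0, 0, 0], -0.5], [[0, 0, -0.7], [0, 0, 0], -0.5], [[0, 0, 0], [0, 0, 0], -0.5]]'

```text
time_s: 19.3
ee_pos: [0.4596, 0.2, 0.1984]
eef_rot: [3.139, 0.004, 2.996]
force: [-0.4, 0.3, -1.4]
grip_width: 0.0316
grip_force: 24.9
```

Request:
send_rows --motion '[[[0, 0, 0], [0, 0, 0.992], -0.5], [[0, 0, 0], [0, 0, 0.992], -0.5], [[0, 0, 0], [0, 0, 0.992], -0.5], [[0, 0, 0], [0, 0, 0.992], -0.5], [[0, 0, 0], [0, 0, 0.992], -0.5], [[0, 0, 0], [0, 0, 0.992], -0.5], [[0, 0, 0], [0, 0, 0.992], -0.5], [[0, 0, 0], [0, 0, 0.992], -0.5], [[0, 0, 0], [0, 0, 0.992], -0.5], [[0, 0, 0], [0, 0, 0.992], -0.5], [[0, 0, 0], [0, 0, 0.992], -0.5], [[0, 0, 0], [0, 0, 0.992], -0.5]]'

```text
time_s: 20.5
ee_pos: [0.4582, 0.1995, 0.1942]
eef_rot: [-3.14, 0.001, 1.563]
force: [0.5, 0.5, -1.9]
grip_width: 0.0314
grip_force: 24.9
```

Request:
send_rows --motion '[[[0, 0, 0], [0, 0, 0.992], -0.5], [[0, 0, 0], [0, 0, 0.992], -0.5], [[0, 0, 0], [0, 0, 0.992], -0.5], [[0, 0, 0], [0, 0, 0.992], -0.5], [[0, 0, 0], [0, 0, 0.992], -0.5], [[0, 0, 0], [0, 0, 0.992], -0.5], [[0, 0, 0], [0, 0, 0.992], -0.5], [[0, 0, 0], [0, 0, 0.992], -0.5], [[0, 0, 0], [0, 0, 0.992], -0.5], [[0, 0, 0], [0, 0, 0.992], -0.5], [[0, 0, 0], [0, 0, 0.992], -0.5], [[0, 0, 0], [0, 0, 0.992], -0.5]]'

```text
time_s: 21.7
ee_pos: [0.4582, 0.1995, 0.1942]
eef_rot: [3.141, 0.002, 0.134]
force: [0.4, -0.8, -1.7]
grip_width: 0.032
grip_force: 24.9
```

Request:
send_rows --motion '[[[0, 0.6, 0], [0, 0, 0], -0.5], [[0, 0.94, 0], [0, 0, 0], -0.5], [[0, 0.94, 0], [0, 0, 0], -0.5], [[0, 0.94, 0], [0, 0, 0], -0.5], [[0, 0.94, 0], [0, 0, 0], -0.5], [[0, 0.94, 0], [0, 0, 0], -0.5], [[0, 0.94, 0], [0, 0, 0], -0.5], [[0, 0.94, 0], [0, 0, 0], -0.5], [[0, 0.94, 0], [0, 0, 0], -0.5], [[0, 0.94, 0], [0, 0, 0], -0.5], [[0, 0.94, 0], [0, 0, 0], -0.5], [[0, 0.94, 0], [0, 0, 0], -0.5]]'

```text
time_s: 22.9
ee_pos: [0.5037, -0.1264, 0.1942]
eef_rot: [-3.141, 0.002, 0.139]
force: [0.3, -0.1, -0.4]
grip_width: 0.032
grip_force: 24.9
```

Request:
send_rows --motion '[[[0, 0.94, 0], [0, 0, 0], -0.5], [[0, 0.94, 0], [0, 0, 0], -0.5], [[0, 0.94, 0], [0, 0, 0], -0.5], [[0, 0.94, 0], [0, 0, 0], -0.5], [[0, 0.34, 0], [0, 0, 0], -0.5], [[0, 0, 0.5], [0, 0, 0], -0.5], [[0, 0, 1], [0, 0, 0], -0.5], [[0, 0, 1], [0, 0, 0], -0.5], [[0, 0, 1], [0, 0, 0], -0.5], [[0, 0, 0.5], [0, 0, 0], -0.5], [[0, 0, 0], [0, 0, 0], -0.5], [[0, 0, 0], [0, 0, 0], -0.5]]'

```text
time_s: 24.1
ee_pos: [0.5216, -0.2471, 0.0766]
eef_rot: [3.141, -0.001, 0.139]
force: [0.4, -0.4, 0.1]
grip_width: 0.0316
grip_force: 24.9
```

Request:
send_rows --motion '[[[0.24, 0, 0.4], [0, 0, 0], -0.5], [[0, 0, 0.7], [0, 0, 0], -0.5], [[0, 0, 0.5], [0, 0, 0], -0.5], [[0, 0, 0.2], [0, 0, 0], -0.5], [[0, 0, 0.1], [0, 0, 0], -0.5], [[0, 0, 0.06], [0, 0, 0], -0.5], [[0, 0, 0], [0, 0, 0], -0.5]]'

```text
time_s: 24.8
ee_pos: [0.5286, -0.2463, 0.0174]
eef_rot: [3.141, -0.001, 0.139]
force: [0.4, -0.5, -1.0]
grip_width: 0.0316
grip_force: 24.9
```

Request:
send_rows --motion '[[[0, 0, 0.04], [0, 0, 0], -0.5], [[0, 0, 0], [0, 0, 0], -0.5], [[0, 0, 0], [0, 0, 0], -0.1], [[0, 0, 0], [0, 0, 0], -0.1], [[0, 0, 0], [0, 0, 0], -0.1], [[0, 0, -0.4], [0, 0, 0], -0.1], [[0, 0, -1], [0, 0, 0], -0.1], [[0, 0, -1], [0, 0, 0], -0.1], [[0, -0.4, -0.5], [0, 0, -0.935], -0.15], [[0.4, 0, 0], [0, 0, -0.935], -0.15], [[0, 0, 0], [0, 0, -0.935], -0.15], [[0, 0, 0], [0, 0, -0.935], -0.15]]'

```text
time_s: 26.0
ee_pos: [0.5386, -0.2312, 0.1039]
eef_rot: [3.141, -0.0, 0.593]
force: [-0.6, 0.0, 0.3]
grip_width: 0.0402
grip_force: 0.0
```

Request:
send_rows --motion '[[[0, 0, 0], [0, 0, -0.935], -0.15], [[0, 0, 0], [0, 0, -0.935], -0.15], [[0, 0, 0], [0, 0, -0.935], -0.15], [[0, 0, 0], [0, 0, -0.935], -0.15], [[0, 0, 0], [0, 0, -0.935], -0.15], [[0, 0, 0], [0, 0, -0.935], -0.15], [[0, 0, 0], [0, 0, -0.935], -0.15], [[0, 0, 0], [0, 0, -0.935], -0.15], [[0, 0, 0], [0, 0, -0.935], -0.15], [[0, 0, 0], [0, 0, -0.935], -0.15], [[0, 0, 0], [0, 0, 0], -0.15], [[0, 0, 0], [0, 0, 0], -0.15]]'

```text
time_s: 27.2
ee_pos: [0.5384, -0.2314, 0.1034]
eef_rot: [3.141, 0.0, 1.706]
force: [-0.9, -0.7, 0.4]
grip_width: 0.0401
grip_force: 0.0
```

```bash
python3 - <<'E'
from h import *
out=[]
for n,(a,b,d,e) in(("top",(150,270,360,460)),("scene",(105,190,240,345))):
    c=camera(n); out.append(cv2.resize(cv2.cvtColor(c["pixels"][a:b,d:e],cv2.COLOR_RGB2BGR),(390,440),interpolation=cv2.INTER_CUBIC))
cv2.imwrite("pics/s4.png",np.hstack(out))
E
```

```text
(no output)
```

View pics/s4.png

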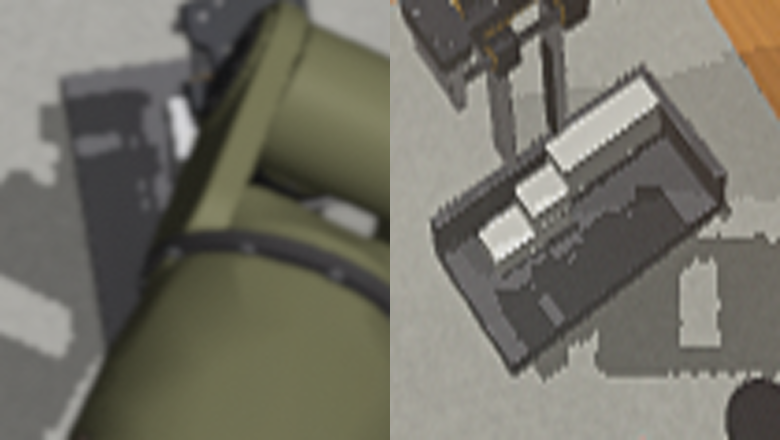

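The step stands upright with its tall end toward the bar. It's a little off the fence, as planned.

Request:
send_rows --motion '[[[0.85, 0.07, 0], [0, 0, -0.03], -0.15], [[0, 0, 0.8], [0, 0, 0], -0.15], [[0, 0, 1], [0, 0, 0], -0.15], [[0, 0, 0.7], [0, 0, 0], -0.15], [[0, 0, 0.3], [0, 0, 0], -0.15], [[0, 0, 0], [0, 0, 0], -0.15], [[0, 0, 0], [0, 0, 0], -0.15]]'

```text
time_s: 28.0
ee_pos: [0.5373, -0.206, 0.0199]
eef_rot: [3.141, 0.001, 1.713]
force: [1.3, 0.0, -0.6]
grip_width: 0.0398
grip_force: 0.0
```

Request:
send_rows --motion '[[[-0.2, 0, 0], [0, 0, 0], -0.15], [[-0.2, 0, 0], [0, 0, 0], -0.15], [[-0.2, 0, 0], [0, 0, 0], -0.15], [[-0.15, 0, 0], [0, 0, 0], -0.15], [[-0.1, 0, 0], [0, 0, 0], -0.15], [[-0.1, 0, 0], [0, 0, 0], -0.15], [[-0.1, 0, 0], [0, 0, 0], -0.15], [[0, 0, 0], [0, 0, 0], -0.15]]'

```text
time_s: 28.8
ee_pos: [0.5413, -0.2374, 0.0188]
eef_rot: [-3.142, 0.0, 1.713]
force: [0.3, -0.2, 1.1]
grip_width: 0.0397
grip_force: 0.0
```

Request:
send_rows --motion '[[[-0.06, 0, 0], [0, 0, 0], -0.15], [[-0.06, 0, 0], [0, 0, 0], -0.15], [[-0.03, 0, 0], [0, 0, 0], -0.15], [[0, 0, 0], [0, 0, 0], -0.15]]'

```text
time_s: 29.2
ee_pos: [0.5415, -0.2384, 0.0187]
eef_rot: [-3.14, -0.005, 1.713]
force: [-3.6, 23.4, 10.1]
grip_width: 0.0399
grip_force: 11.4
```

Request:
send_rows --motion '[[[0.4, 0, 0], [0, 0, 0], -0.15], [[0, 0, -0.8], [0, 0, 0], -0.15], [[0, 0, -1], [0, 0, 0], -1], [[0, 0, -0.7], [0, 0, 0], -1], [[-0.42, 0.74, 0], [0, 0, 0], -1], [[-0.43, 0.73, 0], [0, 0, 0], -1], [[-0.43, 0.73, 0], [0, 0, 0], -1], [[0, 0, 0], [0, 0, 0], -1], [[0, 0, 0], [0, 0, 0], -1]]'

```text
time_s: 30.1
ee_pos: [0.6106, -0.2579, 0.0932]
eef_rot: [-3.141, -0.0, 1.713]
force: [-0.1, -0.1, -0.5]
grip_width: 0.0005
grip_force: 0.0
```

```bash
python3 meas.py; python3 - <<'E'
import cv2,h
a=cv2.imread("pics/meas_last.png")[150:270,360:460]; c=h.camera("scene"); b=cv2.cvtColor(c["pixels"],cv2.COLOR_RGB2BGR)[105:190,240:345]
import numpy as np
cv2.imwrite("pics/s5.png",np.hstack([cv2.resize(x,(390,440),interpolation=cv2.INTER_CUBIC) for x in(a,b)]))
E
```

```text
(no output)
```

View pics/s5.png

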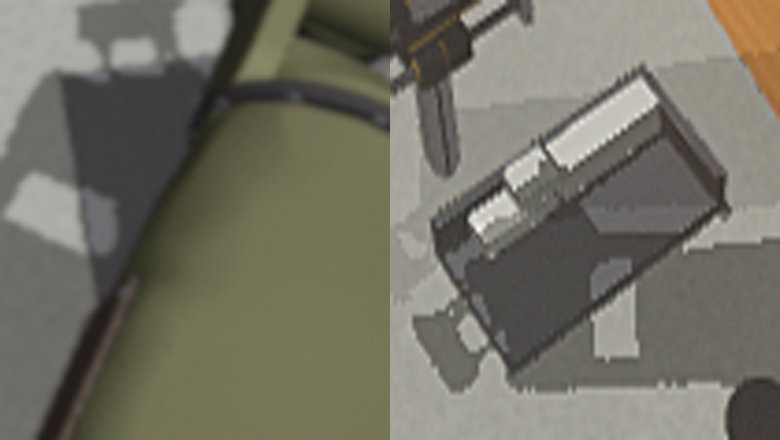

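The scene view shows the step flush along the fence, with a small gap to the bar. Now I'll lower behind its low end and push.

Request:
send_rows --motion '[[[0.08, 0, 0.7], [0, 0, 0], -1], [[0, 0, 1], [0, 0, 0], -1], [[0, 0, 0.6], [0, 0, 0], -1], [[0, 0, 0.17], [0, 0, 0], -1], [[0, 0, 0], [0, 0, 0], -1], [[0, 0, 0], [0, 0, 0], -1]]'

```text
time_s: 30.9
ee_pos: [0.6112, -0.256, 0.0212]
eef_rot: [3.14, 0.001, 1.713]
force: [-0.9, -1.0, 0.4]
grip_width: 0.0004
grip_force: 0.0
```

Request:
send_rows --motion '[[[0, -0.1, 0], [0, 0, 0], -1], [[0, -0.1, 0], [0, 0, 0], -1], [[0, -0.1, 0], [0, 0, 0], -1], [[0, -0.05, 0], [0, 0, 0], -1], [[0, -0.05, 0], [0, 0, 0], -1], [[0, 0, 0], [0, 0, 0], -1]]'

```text
time_s: 31.5
ee_pos: [0.5988, -0.2576, 0.02]
eef_rot: [3.141, 0.0, 1.713]
force: [-0.2, -0.5, 0.3]
grip_width: 0.0002
grip_force: 0.3
```

Request:
send_rows --motion '[[[0, -0.06, 0], [0, 0, 0], -1], [[0, -0.06, 0], [0, 0, 0], -1], [[0, 0, 0], [0, 0, 0], -1]]'

```text
time_s: 31.8
ee_pos: [0.5952, -0.2581, 0.0199]
eef_rot: [3.141, 0.0, 1.713]
force: [0.6, 0.3, 1.7]
grip_width: 0.0002
grip_force: 0.9
```

Request:
send_rows --motion '[[[0, -0.06, 0], [0, 0, 0], -1], [[0, 0, 0], [0, 0, 0], -1]]'

```text
time_s: 32.0
ee_pos: [0.5934, -0.2583, 0.0199]
eef_rot: [3.141, 0.0, 1.713]
force: [1.1, 0.6, 1.9]
grip_width: 0.0003
grip_force: 1.2
```

Request:
send_rows --motion '[[[0, -0.06, 0], [0, 0, 0], -1], [[0, 0, 0], [0, 0, 0], -1]]'

```text
time_s: 32.2
ee_pos: [0.5926, -0.2584, 0.0203]
eef_rot: [3.139, 0.001, 1.713]
force: [7.6, 1.3, 0.2]
grip_width: 0.0002
grip_force: 3.2
```

Request:
send_rows --motion '[[[0, -0.06, 0], [0, 0, 0], -1], [[0, 0, 0], [0, 0, 0], -1]]'

```text
time_s: 32.4
ee_pos: [0.5919, -0.2586, 0.0209]
eef_rot: [3.137, 0.002, 1.714]
force: [12.3, 2.7, 2.3]
grip_width: 0.0001
grip_force: 5.4
```

Request:
send_rows --motion '[[[0, -0.06, 0], [0, 0, 0], -1], [[0, -0.04, 0], [0, 0, 0], -1], [[0, 0, 0], [0, 0, 0], -1]]'

```text
time_s: 32.7
ee_pos: [0.5906, -0.259, 0.0219]
eef_rot: [3.133, 0.003, 1.714]
force: [20.9, 3.0, 4.7]
grip_width: 0.0005
grip_force: 9.0
```

Request:
send_rows --motion '[[[0, 0.5, 0], [0, 0, 0], -1], [[0, 0.3, -0.5], [0, 0, 0], -1], [[0, 0, -1], [0, 0, 0], -1], [[0, 0, -1], [0, 0, 0], -1], [[0, 0, -1], [0, 0, 0], -1], [[0.5, 0, -1], [0, 0, 0], -1], [[1, -0.5, 0], [0, 0, 0], -1], [[1, -0.5, 0], [0, 0, 0], -1], [[1, -0.5, 0], [0, 0, 0], -1], [[1, -0.5, 0], [0, 0, 0], -1], [[1, -0.5, 0], [0, 0, 0], -1], [[1, -0.5, 0], [0, 0, 0], -1]]'

```text
time_s: 33.9
ee_pos: [0.4925, -0.0746, 0.1544]
eef_rot: [-3.141, -0.0, 1.713]
force: [0.5, 0.0, 1.4]
grip_width: 0.0007
grip_force: 0.0
```

Request:
send_rows --motion '[[[1, 0, 0], [0, 0, 0], -1], [[1, 0, 0], [0, 0, 0], -1], [[1, 0, 0], [0, 0, 0], -1], [[0, 0, 0], [0, 0, 0], -1], [[0, 0, 0], [0, 0, 0], -1]]'

```text
time_s: 34.4
ee_pos: [0.4809, 0.0137, 0.1546]
eef_rot: [-3.141, 0.0, 1.715]
force: [-0.7, -1.0, 0.2]
grip_width: 0.0006
grip_force: 0.0
```

```bash
cat >> meas.py <<'E'
def inr(m,zt):
    q=cast(c,np.argwhere(m)[:,::-1],zt)[:,:2]-C; r=cv2.minAreaRect(np.float32(np.c_[q@ex,q@ey]*1000)); return r
W=cast(c,np.stack([xx,yy],-1).reshape(-1,2),.04)[:,:2]-C; X=(W@ex).reshape(400,640)
w=white&(xx>370)&(xx<445)&(yy>150)&(yy<268)&(z>.020)&(z<.06)
for nm,lo,hi,zt in(("bar",-.107,.01,.040),("tall",-.148,-.113,.044),("low",-.20,-.153,.028),("all",-.3,.1,.04)):
    print(nm,inr(w&(X>lo)&(X<hi),zt))
E
python3 meas.py; python3 - <<'E'
import cv2
i=cv2.imread("pics/meas_last.png"); cv2.imwrite("pics/s6.png",cv2.resize(i[140:280,170:460],None,fx=2.7,fy=2.7,interpolation=cv2.INTER_CUBIC))
E
```

```text
stage part ((487.641845703125, -272.35284423828125), (190.3103485107422, 36.35914611816406), 8.948892593383789) in corner -0.09376660501953124 -0.015986250167236336 943
bar ((-52.66507339477539, -16.255151748657227), (108.31512451171875, 33.63994216918945), 0.21394571661949158)
tall ((-130.40243530273438, -16.44378662109375), (34.251319885253906, 33.87137222290039), 0.9164069294929504)
low ((-171.53097534179688, -16.996307373046875), (36.04097366333008, 32.021026611328125), 0.22489877045154572)
all ((-93.77373504638672, -16.019500732421875), (190.32859802246094, 36.55437469482422), 1.0689358711242676)
```

View pics/s6.png

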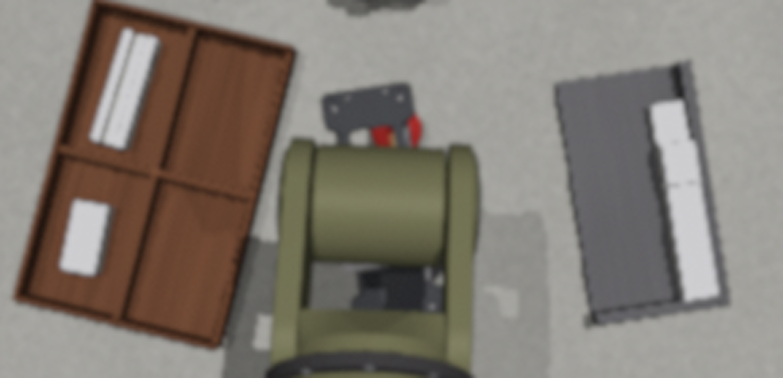

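The bar is home and the step butts against it: the total length is 190.3 mm and the y values are about −16 to −17 mm. The slotbar and short bar are in place, and the arm is clear of everything. Handing in.

```bash
python3 -c "
from station import *
print(hand_in())"
```

```text
the job is handed in; nothing more can be done
None
```

I handed the job in at about 35 s of the 72 s; no verdict came back, but the last pictures show the bar home in the corner and the stepped block upright along the long fence with its tall end against the bar, while the other bars look unmoved and the arm met no resistance near the bulb, lens cap or tweezers.

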